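# Square up the spot tile in the fence corner

### The job

Slide the white tile with six round wells flat along the bench, without lifting it, into the corner of the T-shaped steel fence on the side of the short bar where it already lies, until its long edge is flush with the long bar and its short edge with the short bar, ready for a sampler to grip. Leave the plain tile and the glass dish where they are.

Things in the scene. Friction and masses are not known exactly. Their poses are not given: they have to be found in the camera images.
- fence: T of two bare steel bars, 14 mm high, fixed on the bench (z 0). Origin: on the bench, where the short bar's midline meets the long bar's front face (robot side). x away from the robot, y left along the long bar. Long bar: x 0 to 20, y -200 to 200 mm; short bar: x -130 to 0, y -8 to 8 mm. Its corners: x 0, y +8 (left) and x 0, y -8 (right). Beaker and tube, 115 mm tall, stand 60+ mm behind it.
- spot_tile: white ceramic tile with six round wells in its top, 56 mm along its x, 80 along y, 9 thick, 0.1 kg, loose, flat on the bench. Origin: centre of underside, z up. Starts left or right of the short bar, turned up to 25 deg from the fence's axes, 100 to 150 mm from long bar and short bar's midline. Home: fence x -28 mm, y +48 (left corner) or -48 (right), axes parallel to the fence's.
- plain_tile: white ceramic tile of the same size (56 x 80 x 9 mm), smooth top without wells, loose on the bench on the other side of the short bar. Origin: centre of its underside. To be left where it is.
- dish: shallow open round glass dish, 82 mm across, 14 mm high, loose on the bench in front of the free end of the short bar. Origin: centre of its underside. To be left where it is.

How it is judged:
By the outcome, as a careful person would: the job done as asked, in the order asked, and still so for the second after the job is handed in, with the robot touching nothing.
It also fails if it takes over 53 s, if anything falls off the work surface, if the arm or the gripper's body presses on something with over 40 N, if the wrist force passes 120 N, or if a joint passes its speed limit or range.

### The arm

A 6-joint arm with a two-finger parallel gripper is mounted at the origin on the work surface. World frame = base frame: x ahead of the robot, y to its left, z up, the work surface at z = 0. Lengths are in m, angles in degrees, forces in N, time in s.
With the tool pointing down it reaches from about 0.25 to 0.725 m from the base axis. Payload 9.7 kg.
Tool frame: the origin (TCP) lies on the centre line of the jaws, within the pads' length; the fingertips stand 22 mm ahead of it and the grasp point (between the pads) lies 3 mm ahead of it; z points along the fingers, y is the direction in which the jaws open and shut (so a half turn about z gives the same grasp; the last joint's range is limited). The gripper opens to 85 mm and grips with 20 to 120 N. Pads are 22 mm wide; open, the fingers measure 114 mm over their backs; the gripper's body (76 mm by 85 mm) begins 54 mm behind the grasp point. The pads swing forward as they close: fully open they stand 13 mm farther back than shut.
Start: joints at [-66.234, 4.979, 10.078, 95.1, 0, 90], TCP at [0.222, -0.503, 0.253] pointing down, gripper open.
Joint ranges: [-179.16, 179.16], [-48.56, 103.87], [-65.8, 70.77], [-126.05, 130.52], [-82.76, 87.17], [-180, 180]. Speed limits (degrees/s): [127.2, 127.2, 147.25, 180, 180, 180].

### API

Orientations are given as [roll, pitch, yaw] about the fixed x, y, z axes, in that order (R = Rz(yaw) Ry(pitch) Rx(roll)).
In Python, from workcell import get_obs, camera, camera_params, job_done gives the robot as it stands.
- The arm moves only by the tool servo_tool, never from a script. Its argument "steps" is a list of rows, each an object of numbers: "x", "y", "z": the shift along the world's x, y, z in mm; "yaw": the turn about the world's z in degrees. A call has 1 to 12 rows; each row is the pose to reach, as a shift and turn from the pose measured when the call began; what a row does not reach only later rows make up. A row lasts 1/8 s, in which the tool goes at most 62.5 mm and 10.7 degrees, less where a joint would pass 70% of its speed; a pose out of reach is approached as far as the arm can. A call with a gripper value outside its range is refused whole. "grip" is the finger opening in mm, from 0 to 85.4, set as the call begins (left out, the last holds). The fingers move at their own pace and stop on an object; "grip_force" is the grip in N (left out, the last holds). Time passes only in rows, so rows that repeat a pose let the fingers close. It gives the time, the measured TCP pose, the force and the opening at its end, in the units of the state.
- get_obs(): the state, without advancing time (a new reading comes with each control period).
- camera(name): name is "scene" or "top"; returns (picture, depth): 420x560x3 uint8, red, green, blue; 420x560 float32, m along the optical axis (not along the pixel's ray), 0 where there is no reading.
- camera_params(name): a dict with "intrinsics" (3x3 intrinsics, pixels), "D" ([k1, k2, p1, p2, k3] as OpenCV has them; the pictures are not rectified), "rvec" (rotation vector, rad) and "tvec" (3), from world to camera coordinates, as OpenCV has them. Camera axes: x right, y down, z forward; pixel columns grow to the right and rows downward; lengths in m; the calibration is good to about 2 mm. A picture is of the moment at which its call begins. camera_params takes no time and is no camera call.
- job_done(): hands the job in, once; it reports no verdict.
The state is a dict: "time": time; "q": joint angles; "qd": joint speeds; "joint_efforts": joint torques, N m; "ee_pos": TCP position; "tcp_rot": TCP orientation; "wrist_force": force on the tool from outside, world axes, zero at the start; "torque": the same for the moment, N m; "opening": finger opening in m.
Only numpy, scipy, OpenCV 4.12 (cv2) and the standard library are available. Lean on these libraries where they do the work, as an engineer would, in place of code of your own. Each camera call takes 0.05 s, during which the arm holds its last target.

## Working session

There is one attempt and no reset: what is moved stays moved. The work goes in short steps, Python scripts to look and compute and a tool call to move; the robot and the scene stay as the last step left them, time stands still between calls to the robot, and variables do not carry over. Pictures are saved under pics/ and viewed, and the job is handed in when it is done.

Besides the shell and the picture viewer there is one more tool, called after ">>>" as name([rows], argument=value, ...), one row to a line, values as JSON. servo_tool: Moves the arm, as the interface text tells. Its arguments: {"type":"object","properties":{"steps":{"type":"array"},"grip":{"type":"number"},"grip_force":{"type":"number"}},"required":["steps"]}

```bash
mkdir -p pics; ls; python3 - <<'E'
from workcell import *
import cv2,numpy as np
print(get_obs())
for n in("scene","top"):
    p,d=camera(n); cv2.imwrite(f"pics/{n}0.png",p[:,:,::-1]); np.save(f"{n}0.npy",d); print(camera_params(n))
E
```

```text
pics
{'time': 0.0, 'q': array([-6.62337450e+01,  5.00972842e+00,  1.00330510e+01,  9.50993701e+01,
        9.73123306e-04,  8.99996685e+01]), 'qd': array([ 0.06349328,  0.04186728, -0.00804414, -0.05303282,  0.02972553,
        0.03388577]), 'joint_efforts': array([ 4.25792605e-03, -5.20388031e+01,  4.64809334e+01,  1.62021699e-02,
        5.61462241e-05, -5.73192233e-05]), 'ee_pos': array([ 0.22157335, -0.50316536,  0.25258365]), 'tcp_rot': array([-1.79923952e+02, -9.73562457e-04,  2.37665852e+01]), 'wrist_force': array([ 0.23867506, -1.21071944,  0.0450612 ]), 'torque': array([-0.01937758, -0.02361316,  0.0159359 ]), 'opening': 0.0852419948529863}
{'intrinsics': array([[498.52156555,   0.        , 280.68396449],
       [  0.        , 498.52156555, 221.81324531],
       [  0.        ,   0.        ,   1.        ]]), 'D': array([-0.01009684,  0.        ,  0.        ,  0.        ,  0.        ]), 'rvec': array([ 0.61559736,  2.49315467, -1.36119592]), 'tvec': array([ 0.53119712, -0.10485669,  0.90152164])}
{'intrinsics': array([[436.57248251,   0.        , 276.33973587],
       [  0.        , 436.57248251, 214.6110832 ],
       [  0.        ,   0.        ,   1.        ]]), 'D': array([-0.04153774,  0.        ,  0.        ,  0.        ,  0.        ]), 'rvec': array([ 2.16947609, -2.22656833,  0.08642717]), 'tvec': array([0.00736813, 0.57491339, 0.65751364])}
```

View pics/top0.png

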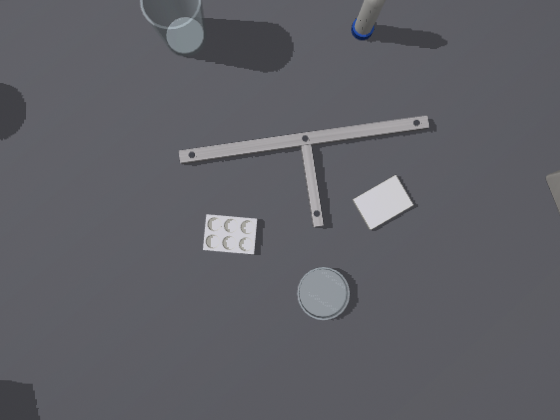

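View pics/scene0.png

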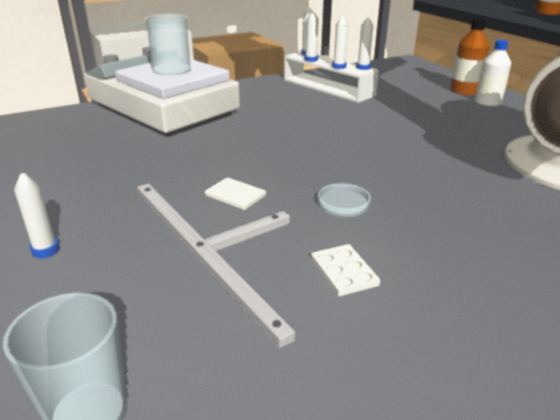

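The top view shows the welled tile at about (230,235), left of the short bar. The plain tile is at (384,203), the dish at (323,293), and the long bar runs from (180,157) to (428,122). I'll enlarge the crops next.

```bash
cat > h.py <<'E'
from workcell import *
import cv2,numpy as np
def back(name,uv,z):
    P=camera_params(name);K=P["intrinsics"];R=cv2.Rodrigues(P["rvec"])[0];t=P["tvec"]
    n=cv2.undistortPoints(np.array(uv,float).reshape(-1,1,2),K,P["D"]).reshape(-1,2)
    d=np.c_[n,np.ones(len(n))]@R; c=-R.T@t
    s=(z-c[2])/d[:,2]; return c+d*s[:,None]
def proj(name,X):
    P=camera_params(name);return cv2.projectPoints(np.array(X,float).reshape(-1,1,3),P["rvec"],P["tvec"],P["intrinsics"],P["D"])[0].reshape(-1,2)
def tilerect(img,box,th=150):
    x0,y0,x1,y1=box;g=cv2.cvtColor(img,cv2.COLOR_BGR2GRAY);m=np.zeros_like(g);m[y0:y1,x0:x1]=(g[y0:y1,x0:x1]>th)*255
    c=max(cv2.findContours(m,0,1)[0],key=cv2.contourArea);return c.reshape(-1,2)
def fitrect(name,c,z):
    w=back(name,c,z)[:,:2]*1000
    r=cv2.minAreaRect(w.astype(np.float32));return r
E
python3 - <<'E'
from h import *
im=cv2.imread("pics/top0.png")
a=cv2.resize(im[195:275,190:290],None,fx=8,fy=7.5,interpolation=cv2.INTER_CUBIC);a=cv2.resize(im[200:270,190:270],None,fx=8,fy=8,interpolation=cv2.INTER_CUBIC)
cv2.imwrite("pics/c1.png",a)
b=im[105:235,170:440];cv2.imwrite("pics/c2.png",cv2.resize(b,None,fx=2.9,fy=2.9,interpolation=cv2.INTER_CUBIC))
for th in(110,130,150):
  print(th,fitrect("top",tilerect(im,(195,205,265,265),th),.009),fitrect("top",tilerect(im,(350,170,420,235),th),.009))
  c=tilerect(im,(170,110,440,235),th)
  x=c[:,0];
  print(cv2.contourArea(c))
print(-cv2.Rodrigues(camera_params("top")["rvec"])[0].T@camera_params("top")["tvec"])
E
```

```text
110 ((547.2982177734375, 66.14994812011719), (80.71525573730469, 57.41897201538086), 83.48729705810547) ((591.633544921875, -176.0122833251953), (56.35064697265625, 81.49565887451172), 28.12258529663086)
3707.5
130 ((547.184814453125, 66.15767669677734), (80.42345428466797, 56.72831344604492), 83.4862289428711) ((591.549560546875, -176.19931030273438), (55.89002227783203, 80.58757019042969), 28.116249084472656)
3488.5
150 ((547.2864990234375, 66.06475067138672), (79.98091125488281, 55.954341888427734), 83.48634338378906) ((591.39453125, -176.08950805664062), (55.46064376831055, 79.58753204345703), 28.266599655151367)
3304.0
[0.53343371 0.00438981 0.69161629]
```

View pics/c1.png

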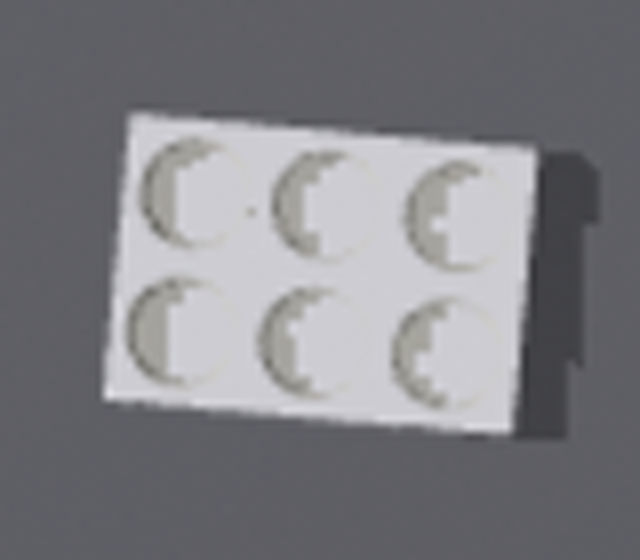

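View pics/c2.png

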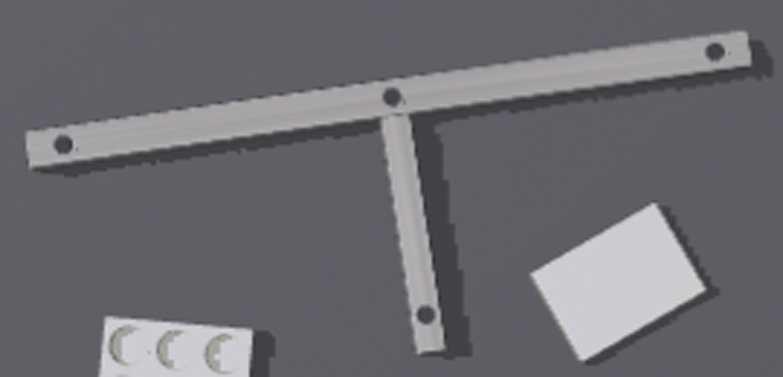

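```bash
cat >> h.py <<'E'
def boxpts(x0,x1,y0,y1,h): return np.array([[x,y,z] for x in(x0,x1) for y in(y0,y1) for z in(0,h)],float)/1000
def place(pts,p): # p mm,mm,deg
    a=np.deg2rad(p[2]);R=np.array([[np.cos(a),-np.sin(a),0],[np.sin(a),np.cos(a),0],[0,0,1]]);return pts@R.T+np.array([p[0],p[1],0])/1000
S=8
def mask(name,boxes,p,roi):
    x0,y0,x1,y1=roi;m=np.zeros(((y1-y0)*S,(x1-x0)*S),np.uint8)
    for b in boxes:
        q=(proj(name,place(b,p))+.5-[x0,y0])*S
        cv2.fillConvexPoly(m,cv2.convexHull(np.round(q).astype(np.int32)),255)
    return cv2.resize(m,(x1-x0,y1-y0),interpolation=cv2.INTER_AREA)/255.
FENCE=[boxpts(0,20,-200,200,14),boxpts(-130,0,-8,8,14)]
TILE=[boxpts(-28,28,-40,40,9)]
def fit(name,im,boxes,p0,roi,excl=None,lo=90,hi=170):
    from scipy.optimize import minimize
    x0,y0,x1,y1=roi;g=cv2.cvtColor(im,cv2.COLOR_BGR2GRAY).astype(float)[y0:y1,x0:x1]
    t=np.clip((g-lo)/(hi-lo),0,1);w=np.ones_like(t)
    for e in(excl or[]): w[max(0,e[1]-y0):max(0,e[3]-y0),max(0,e[0]-x0):max(0,e[2]-x0)]=0
    f=lambda p:(w*np.abs(mask(name,boxes,p,roi)-t)).sum()
    r=minimize(f,p0,method="Nelder-Mead",options=dict(initial_simplex=np.array([p0,np.add(p0,[6,0,0]),np.add(p0,[0,6,0]),np.add(p0,[0,0,3])]),xatol=.02,fatol=.01));return r.x,r.fun
def rel(f,t):
    a=np.deg2rad(f[2]);d=np.subtract(t[:2],f[:2]);return np.array([np.cos(a)*d[0]+np.sin(a)*d[1],-np.sin(a)*d[0]+np.cos(a)*d[1],t[2]-f[2]])
E
python3 - <<'E'
from h import *
im=cv2.imread("pics/top0.png")
B=back("top",[[180.3,162.6],[429,127.4],[313.8,226.7],[322.8,225.3]],.014)*1000;print(B.round(1))
d=B[0]-B[1];print(np.hypot(*d[:2]),np.hypot(*(B[2]-B[3])[:2]))
yaw=np.degrees(np.arctan2(-d[0],d[1]));m=(B[0]+B[1])/2
p0=[m[0],m[1],yaw];print(p0)
f,e=fit("top",im,FENCE,p0,(170,105,440,235),[(195,205,265,265),(345,165,420,235)],70,130);print(f,e)
f2,e=fit("top",im,FENCE,p0,(170,105,440,235),[(195,205,265,265),(345,165,420,235)],90,150);print(f2,e)
t,e=fit("top",im,TILE,[547,66,-6.5],(195,205,265,265));print(t,e,rel(f,t))
pl,e=fit("top",im,TILE,[591,-176,28],(345,170,420,235));print(pl,e,rel(f,pl))
o=im.copy()
for b,p in[(FENCE[0],f),(FENCE[1],f),(TILE[0],t),(TILE[0],pl)]:
  cv2.polylines(o,[cv2.convexHull(proj("top",place(b,p)).round().astype(np.int32))],True,(0,0,255),1)
cv2.imwrite("pics/ov.png",cv2.resize(o[100:330,150:450],None,fx=2.6,fy=2.6,interpolation=cv2.INTER_NEAREST))
s=cv2.imread("pics/scene0.png")
for b,p in[(FENCE[0],f),(FENCE[1],f),(TILE[0],t),(TILE[0],pl)]:
  cv2.polylines(s,[cv2.convexHull(proj("scene",place(b,p)).round().astype(np.int32))],True,(0,0,255),1)
cv2.imwrite("pics/ovs.png",cv2.resize(s[150:350,100:420],None,fx=2.4,fy=2.4,interpolation=cv2.INTER_NEAREST))
print("dish",back("top",[[323,293]],.01)*1000)
E
```

```text
[[ 660.5  140.5   14. ]
 [ 708.3 -254.8   14. ]
 [ 554.8  -65.4   14. ]
 [ 556.6  -79.5   14. ]]
398.1519838206581 14.218293656785114
[np.float64(684.3856268687186), np.float64(-57.1185263059898), np.float64(6.886165299538508)]
[687.88096081 -56.29003729   6.90622623] 9494.157843137255
[687.63868253 -56.91220038   6.96886128] 2704.6117647058823
[547.44436411  66.42799209  -6.39627921] 216.95269607843136 [-124.66143323  138.71438099  -13.30250544]
[ 591.94978072 -176.745681     27.9505775 ] 189.975 [-109.71928547 -108.04643359   21.04435127]
dish [[451.63549329 -76.91022742  10.        ]]
```

View pics/ov.png

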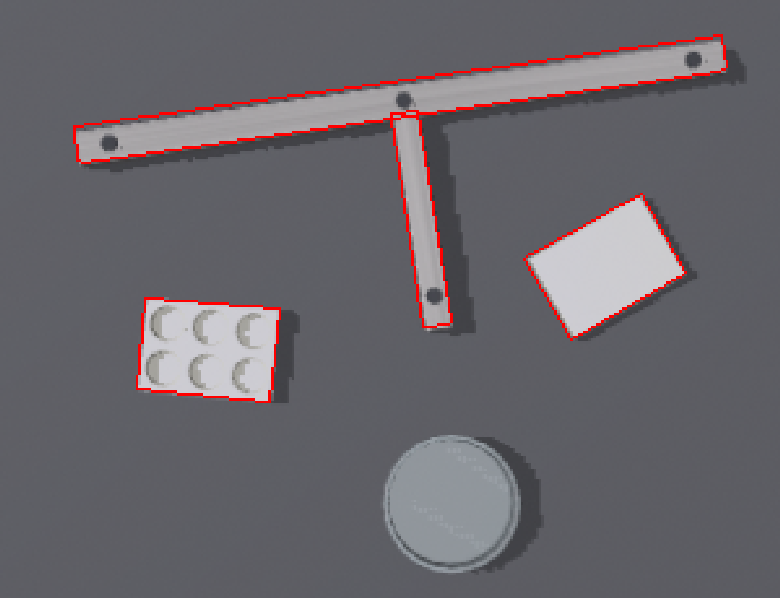

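View pics/ovs.png

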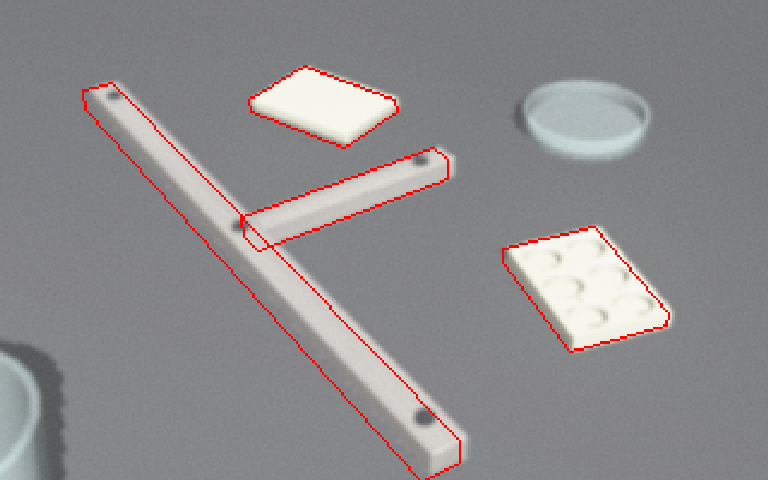

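```bash
cat >> h.py <<'E'
def top_only(b): return b[b[:,2]>0.001]
FT=[top_only(b) for b in FENCE];TT=[top_only(b) for b in TILE]
E
python3 - <<'E'
from h import *
im=cv2.imread("pics/top0.png")
ex=[(195,205,265,265),(345,165,420,235)]
for lo,hi in((90,150),(100,170),(120,160)):
  f,e=fit("top",im,FT,[684.5,-57,6.9],(170,105,440,235),ex,lo,hi);print(f,e)
t,e=fit("top",im,TT,[547,66,-6.5],(195,205,265,265));print(t,e,rel(f,t))
pl,e=fit("top",im,TT,[591,-176,28],(345,170,420,235));print(pl,e,rel(f,pl))
s=cv2.imread("pics/scene0.png")
for b,p in[(FENCE[0],f),(FENCE[1],f),(TILE[0],t),(TILE[0],pl)]:
  cv2.polylines(s,[cv2.convexHull(proj("scene",place(b,p)).round().astype(np.int32))],True,(0,0,255),1)
cv2.imwrite("pics/ovs2.png",cv2.resize(s[150:350,100:420],None,fx=2.4,fy=2.4,interpolation=cv2.INTER_NEAREST))
home=place(np.array([[-.028,.048,0]]),f)*1000;print(home)
E
```

```text
[685.3252815  -56.35120647   6.92378539] 2290.8803921568624
[685.34246912 -56.36368019   6.92225122] 616.7434173669467
[685.34912962 -56.65651762   6.86750949] 448.35588235294114
[547.45858888  66.18316765  -6.36045237] 216.71102941176468 [-122.21280321  138.44645259  -13.22796186]
[ 591.68440353 -176.00605161   28.21608589] 168.0406862745098 [-107.263795   -107.29338496   21.3485764 ]
[[651.81047571 -12.34897093   0.        ]]
```

View pics/ovs2.png

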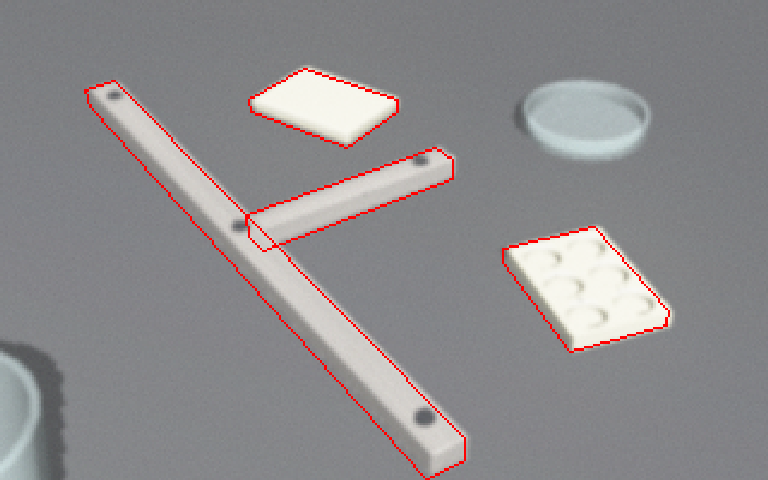

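>>> servo_tool([
  {"x": 54, "y": 95, "z": -25, "yaw": 10},
  {"x": 108, "y": 190, "z": -50, "yaw": 20},
  {"x": 162, "y": 285, "z": -75, "yaw": 30},
  {"x": 217, "y": 380, "z": -100, "yaw": 40},
  {"x": 271, "y": 475, "z": -125, "yaw": 50},
  {"x": 325.6, "y": 569.5, "z": -152, "yaw": 59.9},
  {"x": 325.6, "y": 569.5, "z": -152, "yaw": 59.9},
  {"x": 325.6, "y": 569.5, "z": -152, "yaw": 59.9},
  {"x": 325.6, "y": 569.5, "z": -152, "yaw": 59.9},
  {"x": 325.6, "y": 569.5, "z": -152, "yaw": 59.9},
  {"x": 325.6, "y": 569.5, "z": -152, "yaw": 59.9},
  {"x": 325.6, "y": 569.5, "z": -152, "yaw": 59.9},
], grip=74, grip_force=20)

```text
time: 1.6
ee_pos: [0.5473, 0.0689, 0.0987]
tcp_rot: [-179.8, 0.0, 83.9]
wrist_force: [-1.4, -0.7, 0.2]
opening: 0.0738
```

>>> servo_tool([
  {"y": -2.6, "z": -30, "yaw": -0.3},
  {"y": -2.6, "z": -55, "yaw": -0.3},
  {"y": -2.6, "z": -66, "yaw": -0.3},
  {"y": -2.6, "z": -66, "yaw": -0.3},
  {"y": -2.6, "z": -66, "yaw": -0.3},
])

```text
schema error: expected keys x, y, z, yaw
```

```bash
python3 - <<'E'
from h import *
o=get_obs();print(o["ee_pos"],o["tcp_rot"],o["wrist_force"],o["opening"])
for n,(a,b,c,d) in dict(scene=(130,330,270,430),top=(150,310,130,340)).items():
  p,_=camera(n);p=p[:,:,::-1];cv2.imwrite(f"pics/{n}1f.png",p);cv2.imwrite(f"pics/{n}1.png",cv2.resize(p[a:b,c:d],None,fx=3,fy=3,interpolation=cv2.INTER_CUBIC))
E
```

```text
[0.54729735 0.06887841 0.09871701] [-1.79780990e+02  1.79129867e-02  8.38767218e+01] [-1.43459403 -0.7162409   0.17234893] 0.07381129251806177
```

View pics/scene1.png

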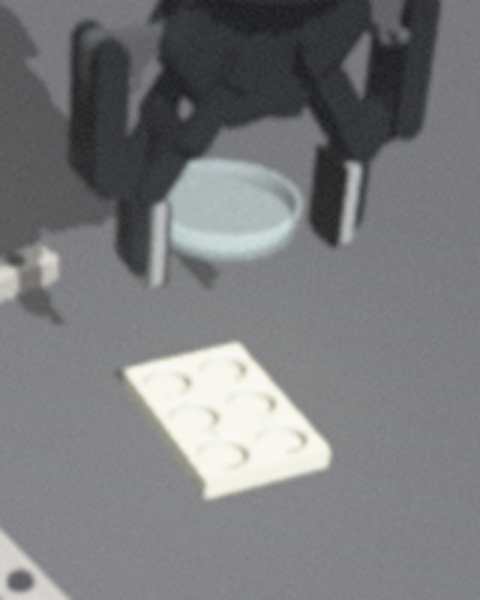

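View pics/top1.png

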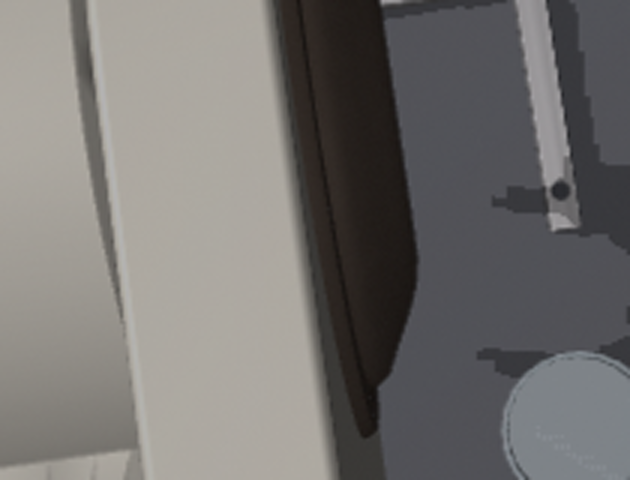

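The row format needs all four keys, so that call was refused. The scene crop shows the open pads above the tile with the jaw axis along its short side. In the top view the arm hides the tile.

>>> servo_tool([
  {"x": 0, "y": -2.6, "z": -30, "yaw": -0.3},
  {"x": 0, "y": -2.6, "z": -55, "yaw": -0.3},
  {"x": 0, "y": -2.6, "z": -66, "yaw": -0.3},
  {"x": 0, "y": -2.6, "z": -66, "yaw": -0.3},
  {"x": 0, "y": -2.6, "z": -66, "yaw": -0.3},
])

```text
time: 2.33
ee_pos: [0.5474, 0.0637, 0.0353]
tcp_rot: [-179.9, 0.0, 83.4]
wrist_force: [1.1, -0.1, -0.3]
opening: 0.074
```

```bash
python3 - <<'E'
from h import *
o=get_obs();print(o["ee_pos"],o["tcp_rot"],o["wrist_force"],o["opening"])
for n,(a,b,c,d) in dict(scene=(170,330,270,430)).items():
  p,_=camera(n);p=p[:,:,::-1];cv2.imwrite(f"pics/{n}2f.png",p);cv2.imwrite(f"pics/{n}2.png",cv2.resize(p[a:b,c:d],None,fx=3.7,fy=3.7,interpolation=cv2.INTER_CUBIC))
E
```

```text
[0.54735379 0.06369861 0.03532089] [-1.79941245e+02  1.06059106e-02  8.34033930e+01] [ 1.0624805  -0.08164798 -0.33598724] 0.07404757779306152
```

View pics/scene2.png

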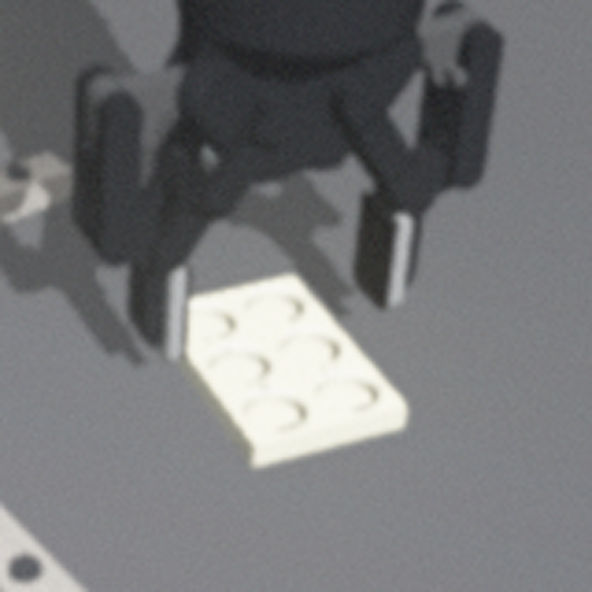

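```bash
python3 - <<'E'
from h import *
for z in(0,.005,.01,.015,.02,.025): print(z,(back("scene",[[270+177/3.7,170+358/3.7],[270+403/3.7,170+300/3.7]],z)*1000).round(1).tolist())
c=np.array([547.4,63.7]);a=np.deg2rad(-6.6);u=np.array([np.cos(a),np.sin(a)]);v=np.array([-u[1],u[0]])
for s in(37,-37):
  for w in(11,-11): print(s,w,(c+s*u+w*v).round(1))
E
```

```text
0 [[569.7, 43.6, 0.0], [478.5, 52.5, 0.0]]
0.005 [[573.3, 49.0, 5.0], [483.2, 57.8, 5.0]]
0.01 [[576.8, 54.4, 10.0], [487.9, 63.1, 10.0]]
0.015 [[580.4, 59.9, 15.0], [492.6, 68.3, 15.0]]
0.02 [[584.0, 65.3, 20.0], [497.4, 73.6, 20.0]]
0.025 [[587.5, 70.7, 25.0], [502.1, 78.9, 25.0]]
37 11 [585.4  70.4]
37 -11 [582.9  48.5]
-37 11 [511.9  78.9]
-37 -11 [509.4  57. ]
```

>>> servo_tool([
  {"x": 0, "y": 2, "z": -8, "yaw": 0.2},
  {"x": 0, "y": 2, "z": -16, "yaw": 0.2},
  {"x": 0, "y": 2, "z": -16, "yaw": 0.2},
  {"x": 0, "y": 2, "z": -16, "yaw": 0.2},
  {"x": 0, "y": 2, "z": -16, "yaw": 0.2},
])

```text
time: 3.0
ee_pos: [0.5475, 0.0658, 0.0195]
tcp_rot: [-180.0, 0.0, 83.6]
wrist_force: [-1.0, -0.8, -0.1]
opening: 0.0738
```

>>> servo_tool([
  {"x": 0, "y": 0, "z": 0, "yaw": 0},
  {"x": 0, "y": 0, "z": 0, "yaw": 0},
  {"x": 0, "y": 0, "z": 0, "yaw": 0},
], grip=61)

```text
time: 3.38
ee_pos: [0.5476, 0.0658, 0.0196]
tcp_rot: [-180.0, 0.0, 83.6]
wrist_force: [-0.1, 0.8, 0.1]
opening: 0.0609
```

```bash
python3 - <<'E'
from h import *
o=get_obs();print(o["ee_pos"],o["tcp_rot"],o["wrist_force"],o["opening"])
for n,(a,b,c,d) in dict(scene=(170,330,270,430)).items():
  p,_=camera(n);p=p[:,:,::-1];cv2.imwrite(f"pics/{n}3f.png",p);cv2.imwrite(f"pics/{n}3.png",cv2.resize(p[a:b,c:d],None,fx=3.7,fy=3.7,interpolation=cv2.INTER_CUBIC))
E
```

```text
[0.54760509 0.06583648 0.01957603] [-1.79973416e+02  2.47857035e-03  8.36106715e+01] [-0.07078383  0.84439816  0.13456295] 0.06086792635034364
```

View pics/scene3.png

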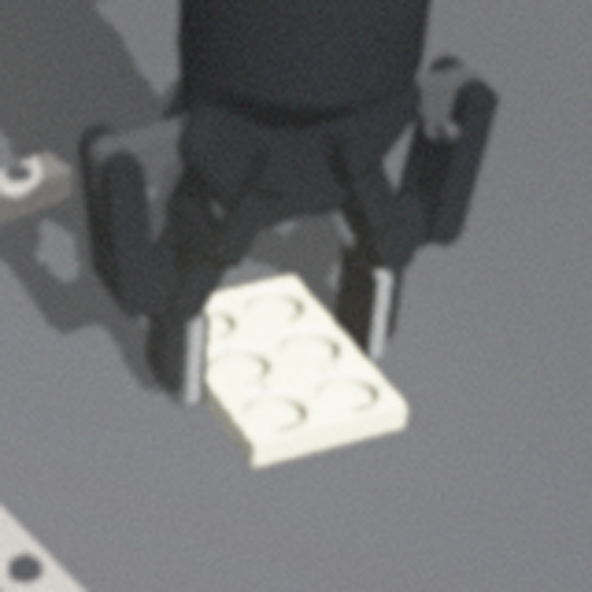

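>>> servo_tool([
  {"x": 0, "y": 0, "z": 0, "yaw": 0},
  {"x": 0, "y": 0, "z": 0, "yaw": 0},
  {"x": 0, "y": 0, "z": 0, "yaw": 0},
  {"x": 0, "y": 0, "z": 0, "yaw": 0},
], grip=52, grip_force=20)

```text
time: 3.92
ee_pos: [0.5476, 0.0658, 0.0197]
tcp_rot: [-180.0, 0.0, 83.6]
wrist_force: [-0.5, -0.1, 3.7]
opening: 0.0553
```

>>> servo_tool([
  {"x": 6, "y": -6, "z": 0, "yaw": 2},
  {"x": 14, "y": -14, "z": 0, "yaw": 4},
  {"x": 23, "y": -24, "z": 0, "yaw": 6},
  {"x": 33, "y": -34, "z": 0, "yaw": 8},
  {"x": 43, "y": -44, "z": 0, "yaw": 10},
  {"x": 53, "y": -54, "z": 0, "yaw": 12},
  {"x": 62, "y": -64, "z": 0, "yaw": 13.3},
  {"x": 70, "y": -72, "z": 0, "yaw": 13.3},
  {"x": 75, "y": -77, "z": 0, "yaw": 13.3},
  {"x": 76, "y": -78.4, "z": 0, "yaw": 13.3},
  {"x": 76, "y": -78.4, "z": 0, "yaw": 13.3},
  {"x": 76, "y": -78.4, "z": 0, "yaw": 13.3},
])

```text
time: 5.42
ee_pos: [0.6238, -0.0126, 0.0197]
tcp_rot: [180.0, 0.0, 96.9]
wrist_force: [0.3, 0.4, 0.8]
opening: 0.0554
```

```bash
python3 - <<'E'
from h import *
o=get_obs();print(o["ee_pos"],o["tcp_rot"],o["wrist_force"],o["opening"])
for n,(a,b,c,d) in dict(scene=(150,330,200,420)).items():
  p,_=camera(n);p=p[:,:,::-1];cv2.imwrite(f"pics/{n}4f.png",p);cv2.imwrite(f"pics/{n}4.png",cv2.resize(p[a:b,c:d],None,fx=3.3,fy=3.3,interpolation=cv2.INTER_CUBIC))
E
```

```text
[ 0.62382319 -0.01264509  0.01974365] [1.79985414e+02 3.69451590e-02 9.69065328e+01] [0.25596267 0.43482822 0.78489702] 0.055356872327142224
```

View pics/scene4.png

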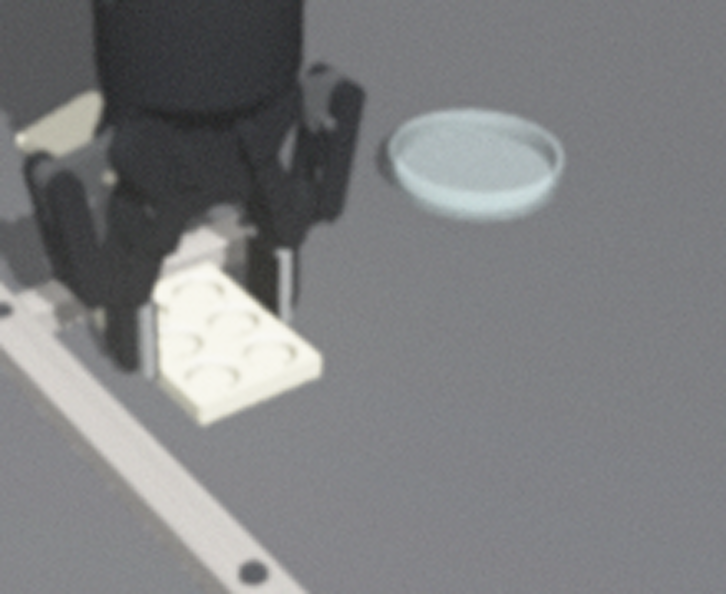

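The scene crop shows the tile gripped, parallel to the fence, with its right short edge a few mm from the short bar. Next I'll ease it against the short bar.

>>> servo_tool([
  {"x": 0.1, "y": -1, "z": 0, "yaw": 0},
  {"x": 0.2, "y": -2, "z": 0, "yaw": 0},
  {"x": 0.4, "y": -3, "z": 0, "yaw": 0},
  {"x": 0.4, "y": -3, "z": 0, "yaw": 0},
  {"x": 0.4, "y": -3, "z": 0, "yaw": 0},
])

```text
time: 6.1
ee_pos: [0.6241, -0.0157, 0.0197]
tcp_rot: [-180.0, 0.0, 96.9]
wrist_force: [-1.1, 1.7, 2.7]
opening: 0.0553
```

>>> servo_tool([
  {"x": 0.1, "y": -1, "z": 0, "yaw": 0},
  {"x": 0.2, "y": -1.5, "z": 0, "yaw": 0},
  {"x": 0.2, "y": -1.5, "z": 0, "yaw": 0},
])

```text
time: 6.48
ee_pos: [0.6242, -0.0161, 0.0198]
tcp_rot: [-180.0, -0.1, 97.0]
wrist_force: [-1.2, 7.4, 3.3]
opening: 0.0553
```

>>> servo_tool([
  {"x": 0, "y": 0.3, "z": 0, "yaw": 0},
  {"x": 0, "y": 0.3, "z": 0, "yaw": 0},
  {"x": 0, "y": 0.3, "z": 0, "yaw": 0},
  {"x": 0, "y": 0.3, "z": 0, "yaw": 0},
], grip=63)

```text
time: 6.98
ee_pos: [0.6241, -0.016, 0.0196]
tcp_rot: [-180.0, -0.1, 96.9]
wrist_force: [0.7, -0.1, -0.0]
opening: 0.063
```

>>> servo_tool([
  {"x": 0, "y": 0, "z": 25, "yaw": 0},
  {"x": 0, "y": 0, "z": 55, "yaw": 0},
  {"x": -10, "y": -1, "z": 60, "yaw": -10},
  {"x": -20, "y": -2, "z": 60, "yaw": -20},
  {"x": -30, "y": -3, "z": 60, "yaw": -30},
  {"x": -40, "y": -4, "z": 60, "yaw": -40},
  {"x": -51.8, "y": -5.7, "z": 60, "yaw": -50},
  {"x": -51.8, "y": -5.7, "z": 60, "yaw": -60},
  {"x": -51.8, "y": -5.7, "z": 60, "yaw": -70},
  {"x": -51.8, "y": -5.7, "z": 60, "yaw": -80},
  {"x": -51.8, "y": -5.7, "z": 60, "yaw": -90},
  {"x": -51.8, "y": -5.7, "z": 60, "yaw": -90},
])

```text
time: 8.48
ee_pos: [0.5723, -0.0217, 0.0797]
tcp_rot: [-180.0, -0.1, 7.0]
wrist_force: [0.0, 0.2, 0.0]
opening: 0.0629
```

>>> servo_tool([
  {"x": 0, "y": 0, "z": 0, "yaw": 0},
  {"x": 0, "y": 0, "z": 0, "yaw": 0},
  {"x": 0, "y": 0, "z": 0, "yaw": 0},
], grip=40)

```text
time: 8.85
ee_pos: [0.5723, -0.0218, 0.0797]
tcp_rot: [-180.0, -0.1, 7.1]
wrist_force: [0.3, -0.6, 0.6]
opening: 0.0398
```

```bash
python3 - <<'E'
from h import *
o=get_obs();print(o["ee_pos"],o["tcp_rot"],o["wrist_force"],o["opening"])
p,_=camera("scene");p=p[:,:,::-1];cv2.imwrite("pics/scene5f.png",p);cv2.imwrite("pics/scene5.png",cv2.resize(p[130:330,200:420],None,fx=3,fy=3,interpolation=cv2.INTER_CUBIC))
E
```

```text
[ 0.5723099  -0.02176764  0.07967089] [-1.79997472e+02 -8.18353555e-02  7.07037236e+00] [ 0.29153288 -0.62663601  0.57306229] 0.03976090463979235
```

View pics/scene5.png

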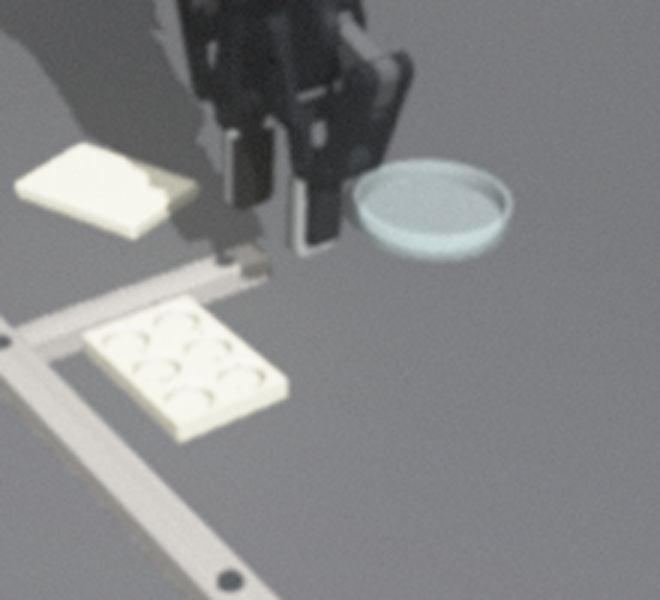

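The fingers hang behind the tile, clear of the dish. The tile lies along the short bar, and its corners are at about (185,300), (85,343), (180,440) and (288,385) in the crop. Next I'll lower and push in +x along the fence.

>>> servo_tool([
  {"x": 0, "y": 0, "z": -25, "yaw": -0.1},
  {"x": 0, "y": 0, "z": -48, "yaw": -0.1},
  {"x": 0, "y": 0, "z": -57, "yaw": -0.1},
  {"x": 0, "y": 0, "z": -57, "yaw": -0.1},
  {"x": 0, "y": 0, "z": -57, "yaw": -0.1},
])

```text
time: 9.52
ee_pos: [0.5729, -0.0218, 0.0237]
tcp_rot: [180.0, -0.2, 7.0]
wrist_force: [0.8, -1.1, -0.0]
opening: 0.0398
```

```bash
python3 - <<'E'
from h import *
o=get_obs();print(o["ee_pos"],o["tcp_rot"],o["wrist_force"],o["opening"])
p,_=camera("scene");p=p[:,:,::-1];cv2.imwrite("pics/scene6f.png",p);cv2.imwrite("pics/scene6.png",cv2.resize(p[150:310,210:390],None,fx=3.7,fy=3.7,interpolation=cv2.INTER_CUBIC))
E
```

```text
[ 0.57288688 -0.02177988  0.02368972] [ 1.79992020e+02 -1.58756698e-01  6.95960914e+00] [ 7.87145954e-01 -1.12372704e+00 -1.84146157e-04] 0.039784438638711575
```

View pics/scene6.png

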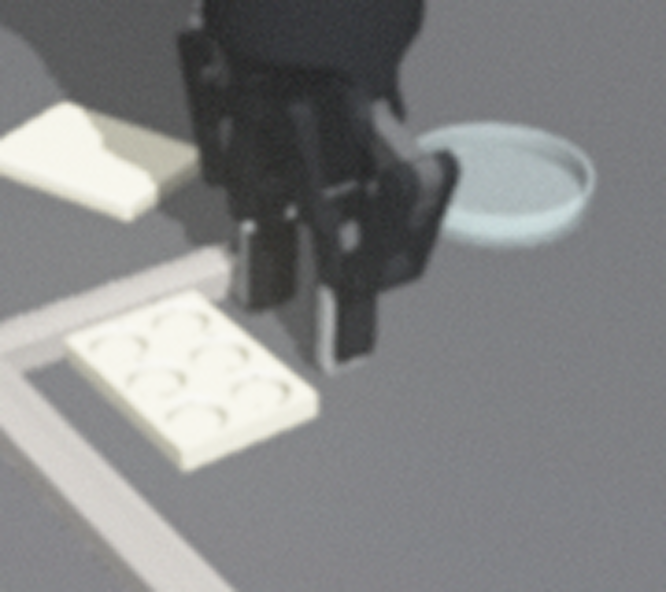

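>>> servo_tool([
  {"x": 4, "y": 0.5, "z": 0, "yaw": 0},
  {"x": 8, "y": 1, "z": 0, "yaw": 0},
  {"x": 12, "y": 1.4, "z": 0, "yaw": 0},
  {"x": 16, "y": 1.9, "z": 0, "yaw": 0},
  {"x": 20, "y": 2.4, "z": 0, "yaw": 0},
  {"x": 24, "y": 2.9, "z": 0, "yaw": 0},
  {"x": 28, "y": 3.4, "z": 0, "yaw": 0},
  {"x": 31, "y": 3.8, "z": 0, "yaw": 0},
  {"x": 34, "y": 4.1, "z": 0, "yaw": 0},
  {"x": 35.7, "y": 4.3, "z": 0, "yaw": 0},
  {"x": 35.7, "y": 4.3, "z": 0, "yaw": 0},
])

```text
time: 10.95
ee_pos: [0.6089, -0.0174, 0.0237]
tcp_rot: [180.0, -0.2, 7.0]
wrist_force: [-0.3, -0.0, 0.5]
opening: 0.04
```

```bash
python3 - <<'E'
from h import *
o=get_obs();print(o["ee_pos"],o["tcp_rot"],o["wrist_force"],o["opening"])
p,_=camera("scene");p=p[:,:,::-1];cv2.imwrite("pics/scene7f.png",p);cv2.imwrite("pics/scene7.png",cv2.resize(p[150:310,190:370],None,fx=3.7,fy=3.7,interpolation=cv2.INTER_CUBIC))
E
```

```text
[ 0.60887205 -0.01743099  0.02370645] [179.99187629  -0.18886896   6.96215116] [-0.30058958 -0.04952234  0.48750587] 0.03997114077465748
```

View pics/scene7.png

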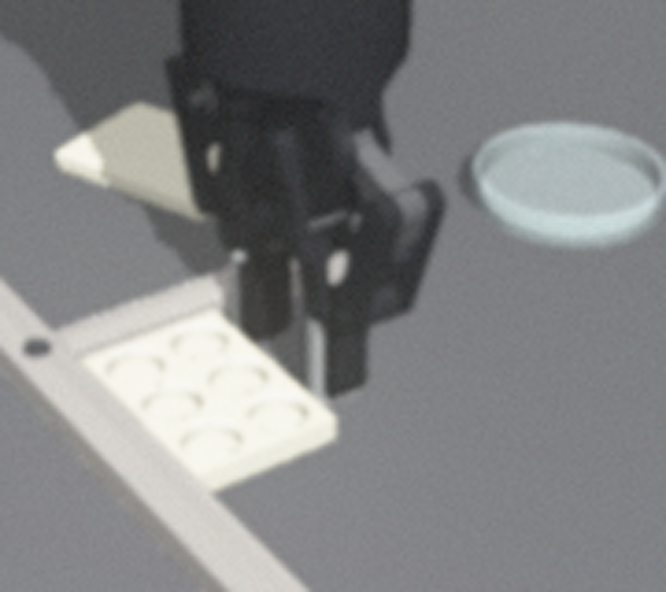

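The tile is now within a few mm of the long bar. I'll continue slowly until the force shows contact.

>>> servo_tool([
  {"x": 1, "y": 0.1, "z": 0, "yaw": 0},
  {"x": 2, "y": 0.2, "z": 0, "yaw": 0},
  {"x": 3, "y": 0.4, "z": 0, "yaw": 0},
  {"x": 3.5, "y": 0.4, "z": 0, "yaw": 0},
  {"x": 3.5, "y": 0.4, "z": 0, "yaw": 0},
])

```text
time: 11.62
ee_pos: [0.6119, -0.0171, 0.0237]
tcp_rot: [180.0, -0.1, 7.0]
wrist_force: [-4.8, -0.8, 3.9]
opening: 0.04
```

>>> servo_tool([
  {"x": 1, "y": 0.1, "z": 0, "yaw": 0},
  {"x": 1.5, "y": 0.2, "z": 0, "yaw": 0},
  {"x": 1.5, "y": 0.2, "z": 0, "yaw": 0},
])

```text
time: 12.0
ee_pos: [0.612, -0.0171, 0.0236]
tcp_rot: [180.0, 0.0, 7.0]
wrist_force: [-10.1, -0.8, 7.1]
opening: 0.0405
```

>>> servo_tool([
  {"x": -6, "y": -0.7, "z": 0, "yaw": 0},
  {"x": -14, "y": -1.7, "z": 0, "yaw": 0},
  {"x": -14, "y": -1.7, "z": 30, "yaw": 0},
  {"x": -14, "y": -1.7, "z": 60, "yaw": 5},
  {"x": -8, "y": 9, "z": 60, "yaw": 15},
  {"x": -2, "y": 19, "z": 60, "yaw": 25},
  {"x": 4, "y": 29, "z": 60, "yaw": 35},
  {"x": 10, "y": 39, "z": 60, "yaw": 45},
  {"x": 16, "y": 49, "z": 60, "yaw": 55},
  {"x": 22, "y": 59, "z": 60, "yaw": 65},
  {"x": 29.5, "y": 65.1, "z": 60, "yaw": 75},
  {"x": 29.5, "y": 65.1, "z": 60, "yaw": 85},
])

```text
time: 13.5
ee_pos: [0.6418, 0.0485, 0.0835]
tcp_rot: [180.0, 0.0, 92.3]
wrist_force: [-0.7, -0.5, -0.4]
opening: 0.0399
```

>>> servo_tool([
  {"x": 0, "y": 0, "z": 0, "yaw": 5},
  {"x": 0, "y": 0, "z": 0, "yaw": 5},
  {"x": 0, "y": 0, "z": 0, "yaw": 5},
], grip=15)

```text
time: 13.88
ee_pos: [0.6418, 0.0485, 0.0836]
tcp_rot: [179.9, 0.0, 97.2]
wrist_force: [0.3, 0.2, 0.7]
opening: 0.0149
```

```bash
python3 - <<'E'
from h import *
o=get_obs();print(o["ee_pos"],o["tcp_rot"],o["wrist_force"],o["opening"])
for n in("scene","top"):
  p,_=camera(n);p=p[:,:,::-1];cv2.imwrite(f"pics/{n}8f.png",p)
  if n=="scene":p=p[130:310,190:370]
  else: p=p[110:290,190:370]
  cv2.imwrite(f"pics/{n}8.png",cv2.resize(p,None,fx=3.3,fy=3.3,interpolation=cv2.INTER_CUBIC))
E
```

```text
[0.64176866 0.0484917  0.08361089] [1.79937164e+02 1.26870036e-02 9.71912977e+01] [0.3345304  0.23412519 0.68757238] 0.014891691879334553
```

View pics/scene8.png

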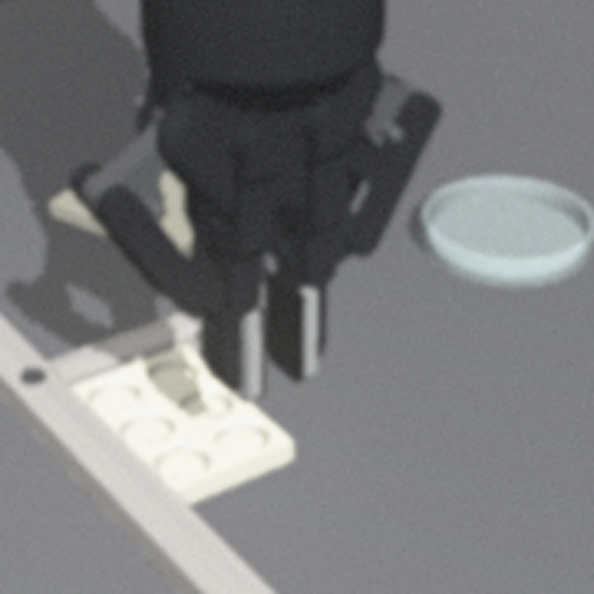

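View pics/top8.png

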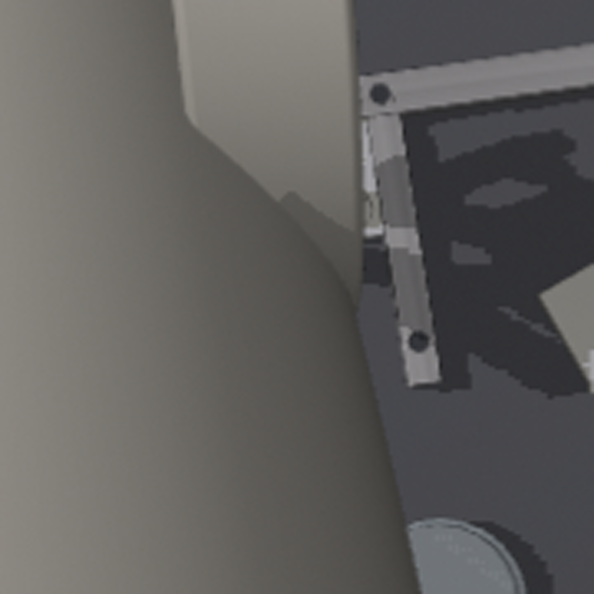

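The tile appears to lie in the corner, with the fingers beyond its left short edge. Next I'll lower and push toward the short bar.

>>> servo_tool([
  {"x": 0, "y": 0, "z": -25, "yaw": -0.3},
  {"x": 0, "y": 0, "z": -48, "yaw": -0.3},
  {"x": 0, "y": 0, "z": -58, "yaw": -0.3},
  {"x": 0, "y": 0, "z": -58, "yaw": -0.3},
  {"x": 0.5, "y": -4, "z": -58, "yaw": -0.3},
  {"x": 0.9, "y": -7, "z": -58, "yaw": -0.3},
  {"x": 0.9, "y": -7, "z": -58, "yaw": -0.3},
])

```text
time: 14.85
ee_pos: [0.643, 0.0411, 0.0262]
tcp_rot: [179.9, 0.0, 96.9]
wrist_force: [-0.4, -0.3, 0.7]
opening: 0.0152
```

>>> servo_tool([
  {"x": 0.2, "y": -1.5, "z": 0, "yaw": 0},
  {"x": 0.4, "y": -3, "z": 0, "yaw": 0},
  {"x": 0.4, "y": -3.5, "z": 0, "yaw": 0},
  {"x": 0.4, "y": -3.5, "z": 0, "yaw": 0},
])

```text
time: 15.35
ee_pos: [0.6435, 0.0381, 0.0264]
tcp_rot: [179.9, -0.0, 96.9]
wrist_force: [0.5, 4.1, 0.3]
opening: 0.0151
```

>>> servo_tool([
  {"x": 0.1, "y": -0.8, "z": 0, "yaw": 0},
  {"x": 0.2, "y": -1.5, "z": 0, "yaw": 0},
  {"x": 0.2, "y": -1.5, "z": 0, "yaw": 0},
  {"x": 0.2, "y": -1.5, "z": 0, "yaw": 0},
])

```text
time: 15.85
ee_pos: [0.6435, 0.0379, 0.0264]
tcp_rot: [179.9, -0.2, 97.0]
wrist_force: [-1.0, 8.6, 0.8]
opening: 0.0149
```

>>> servo_tool([
  {"x": -0.5, "y": 5, "z": 0, "yaw": 0},
  {"x": -1.5, "y": 14, "z": 0, "yaw": 0},
  {"x": -1.5, "y": 14, "z": 40, "yaw": 0},
  {"x": -1.5, "y": 14, "z": 90, "yaw": 0},
  {"x": -40, "y": 50, "z": 120, "yaw": 0},
  {"x": -80, "y": 90, "z": 130, "yaw": 0},
  {"x": -120, "y": 140, "z": 130, "yaw": 0},
  {"x": -160, "y": 180, "z": 130, "yaw": 0},
  {"x": -190, "y": 220, "z": 130, "yaw": 0},
  {"x": -210, "y": 260, "z": 130, "yaw": 0},
  {"x": -210, "y": 260, "z": 130, "yaw": 0},
  {"x": -210, "y": 260, "z": 130, "yaw": 0},
])

```text
time: 17.35
ee_pos: [0.4335, 0.2977, 0.1563]
tcp_rot: [179.9, -0.1, 97.0]
wrist_force: [-0.1, -0.2, 0.0]
opening: 0.015
```

```bash
python3 - <<'E'
from h import *
o=get_obs();print(o["ee_pos"],o["tcp_rot"],o["wrist_force"],o["opening"])
im=None
for n in("scene","top"):
  p,_=camera(n);p=p[:,:,::-1].copy();cv2.imwrite(f"pics/{n}9f.png",p)
  if n=="scene":q=p[180:310,190:340]
  else: q=p[110:235,220:370];im=p
  cv2.imwrite(f"pics/{n}9.png",cv2.resize(q,None,fx=4.4,fy=4.4,interpolation=cv2.INTER_CUBIC))
E
```

```text
[0.43351266 0.29774972 0.15629769] [ 1.79872083e+02 -1.17859031e-01  9.70227735e+01] [-0.06715909 -0.24040031  0.00619686] 0.014996421602596273
```

View pics/scene9.png

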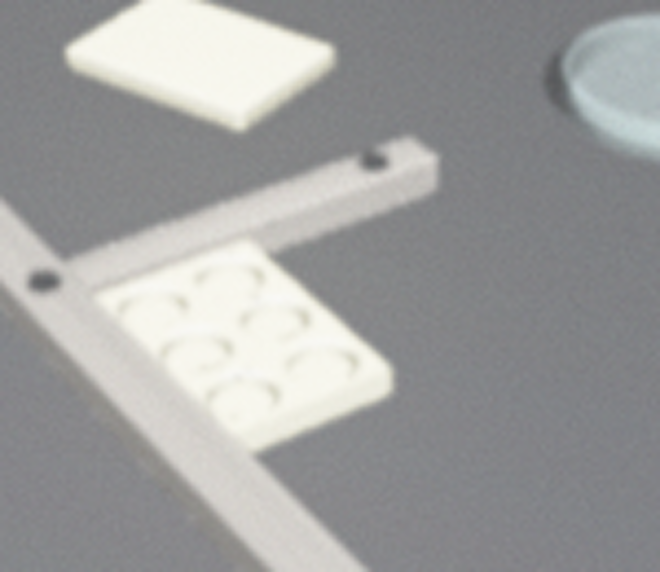

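View pics/top9.png

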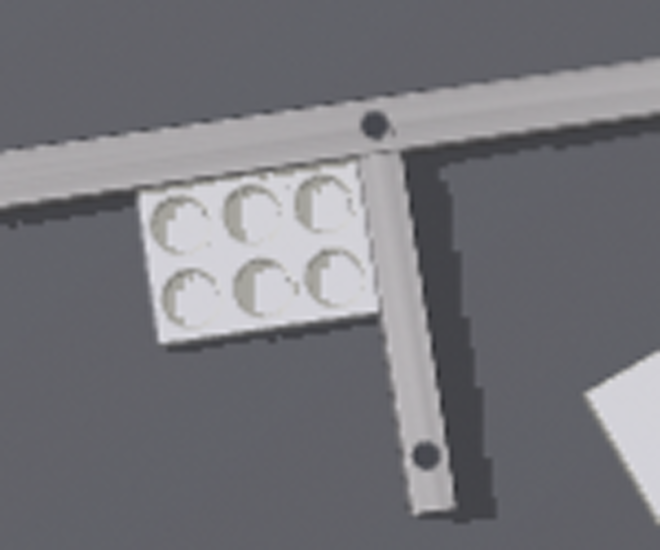

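View pics/top9f.png

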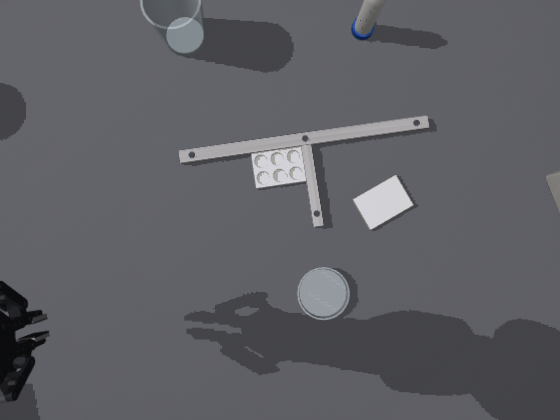

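Both views show the tile in the corner, its edges running parallel to and against both bars, and the other objects appear unmoved. I'll check that numerically.

```bash
python3 - <<'E'
from h import *
im=cv2.imread("pics/top9f.png");i0=cv2.imread("pics/top0.png")
f=[685.34,-56.5,6.91]
for lo,hi in((182,202),(185,205),(178,198)):
  # tile brighter than steel
  t,e=fit("top",im,TT,[651.8,-12.3,6.9],(240,135,315,200),None,lo,hi);print(t.round(2),round(e,1),rel(f,t).round(2))
g=cv2.cvtColor(im,cv2.COLOR_BGR2GRAY);print(g[170,275:312],g[140:165,280])
pl,e=fit("top",im,TT,[591,-176,28],(345,170,420,235));print(pl)
d=cv2.absdiff(im,i0);print("dish diff",d[262:324,294:352].mean(), "plain diff",d[170:235,345:420].mean(),"bg",d[60:90,300:350].mean())
s9=cv2.imread("pics/scene9f.png");
# front edge pixel readings of tile vs. bars
for b,p in[(TILE[0],[651.8,-12.3,6.9])]:
  cv2.polylines(s9,[cv2.convexHull(proj("scene",place(b,p)).round().astype(np.int32))],True,(0,0,255),1)
cv2.imwrite("pics/s9o.png",cv2.resize(s9[180:310,190:340],None,fx=4.4,fy=4.4,interpolation=cv2.INTER_NEAREST))
E
```

```text
[650.89 -12.61   6.59] 505.2 [-28.91  47.72  -0.32]
[651.09 -12.73   6.6 ] 534.4 [-28.74  47.58  -0.31]
[651.2  -12.71   7.04] 497.2 [-28.63  47.58   0.13]
[164 158 161 161 160 160 162 174 172 205 211 211 211 208 188 140 161 163
 164 173 211 210 211 211 210 201 178 210 210 199 166 177 177 180 180 176
 171] [171 170 166 165 166 169 171 175 100 159 171 205 203 158 196 210 211 211
 211 211 210 210 211 210 210]
[ 591.63883924 -176.03565097   28.03429744]
dish diff 6.0273451983685575 plain diff 3.9978803418803417 bg 3.0375555555555556
```

View pics/s9o.png

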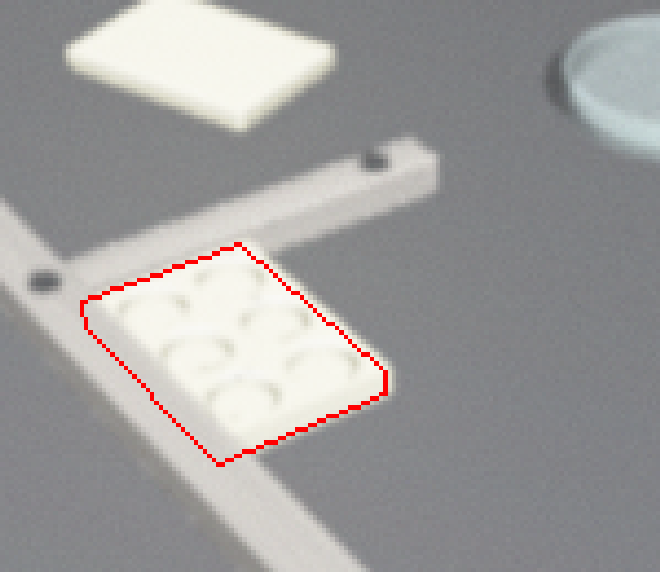

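```bash
python3 - <<'E'
from h import *
im=cv2.imread("pics/top9f.png")
cv2.imwrite("pics/seam.png",cv2.resize(im[138:194,245:320],None,fx=10,fy=10,interpolation=cv2.INTER_NEAREST))
# gap at seam: measure tile rear-edge & bar front edge elsewhere
g=cv2.cvtColor(im,cv2.COLOR_BGR2GRAY)
for c in(200,225,240,256,265,275,285,295,300,330,360,400):
    print(c,g[int(150-(c-280)*.14)-6:int(150-(c-280)*.14)+8,c], int(150-(c-280)*.14)-6)
E
```

```text
200 [171 170 170 174 163  96  66  68  69  69  95 100 100 100] 155
225 [169 168 169 173 176  97  63  68  68  69  95  99 100  99] 151
240 [168 167 169 173 171  92  63  67  69  68  95  99  99 100] 149
256 [168 167 171 173 156 121 156 204 194 139 140 160 163 163] 147
265 [168 168 172 174 109 135 202 211 211 206 182 201 202 209] 146
275 [166 166 170 172 168 106 197 209 152 133 159 205 210 211] 144
285 [166 167 170 172 120 132 159 204 211 187 206 210 211 211] 143
295 [165 165 169 169 169 106 152 203 206 144 192 209 211 211] 141
300 [165 168 169 174 109 147 196 201 199 203 210 211 210 210] 141
330 [165 167 167 167 100  64  68  69  68  92  99  99  99  98] 137
360 [165 166 168 168 151  98  65  68  69  91  98  98  98  98] 132
400 [168 167 169 167 127  64  67  69  84  98  98  97  99  98] 127
```

View pics/seam.png

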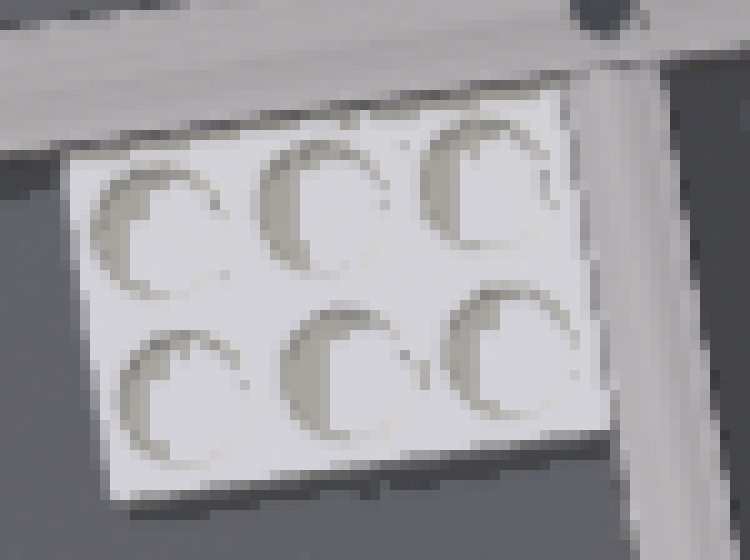

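```bash
python3 -c "
from workcell import *
print(get_obs()['time']);print(job_done())"
```

```text
17.45
the job is handed in; nothing more can be done
None
```

The six-well tile is in the left corner of the fence, against both bars, and I handed the job in at 17.5 s. I gripped it lightly (20 N) and dragged it along the bench without raising the tool. Then I pushed it home with two spread fingers, first against the long bar and then against the short bar, and backed the arm well clear.

**Contact:** the pushes ended on firm resistance, about 10 N on the long bar and about 9 N on the short bar.

**Position from the top view:** about x -28.7, y +47.6 mm against the home of -28, +48, with yaw within about 0.3°. The seam along the long bar is thin and even.

**Disagreement:** the scene-camera overlay put the tile about one pixel (1–2 mm) from its expected spot, toward the robot. My hand readings of the fence's front edge also came out about 1 mm closer to the robot than the fitted one. Both are within the 2 mm calibration, so I relied on the contact forces and the even seam and did not press again.

**Other objects:** the refitted plain tile was within about 0.1 mm and 0.2° of its start. The dish sits at the same pixels, checked only by eye and by differencing the pictures; its difference was about twice the background's. I put that down to the arm's shadow falling beside it.

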